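# Empty a tote of dowels into the lidded tub

## Robot

A 6-joint arm with a two-finger parallel gripper is mounted at the origin on the work surface. World frame = base frame: x ahead of the robot, y to its left, z up, the work surface at z = 0. Lengths are in m, angles in rad, forces in N, time in s.
With the tool pointing down it reaches from about 0.225 to 0.725 m from the base axis. Payload 3.1 kg.
Tool frame: the origin (TCP) lies on the centre line of the jaws, within the pads' length; the fingertips stand r.tip_extent ahead of it and the grasp point (between the pads) is the TCP (r.tip_extent is the distance from the TCP to the fingertips, in m); z points along the fingers, y is the line along which they close (so a half turn about z gives the same grasp; the last joint's range is limited). The gripper opens to 85 mm and grips with 20 to 120 N. Pads are 22 mm wide; open, the fingers measure 114 mm over their backs; the gripper's body (76 mm by 85 mm) begins 54 mm behind the grasp point. The pads swing forward as they close: fully open they stand 13 mm farther back than shut.
Start: joints at [-1.292, 0.048, 0.099, 1.622, 0, 1.443], TCP at [0.208, -0.482, 0.25] pointing down, gripper open.
Joint ranges: [-2.91, 2.91], [-0.99, 1.94], [-1.21, 1.42], [-2.12, 2.29], [-1.49, 1.47], [-3.14, 3.14]. Speed limits (rad/s): [2.79, 2.79, 3.14, 3.14, 3.14, 3.14].

## Interface

Orientations are given as [roll, pitch, yaw] about the fixed x, y, z axes, in that order (R = Rz(yaw) Ry(pitch) Rx(roll)).
In Python, from plant import r gives the robot as it stands.
- The arm moves only by the tool drive_tool, never from a script. Its argument "steps" is text: rows parted by semicolons, each of 6 numbers parted by spaces: the shift along the world's x, y, z in cm, then the turn, a rotation vector about the world's x, y, z in rad. A call has exactly 8 rows; each row shifts and turns the commanded pose from where the row before left it; what a row does not reach is not made up. A row lasts 1/10 s, in which the tool goes at most 50 mm and 8.59 degrees, less where a joint would pass 70% of its speed; a pose out of reach is approached as far as the arm can. A call is refused whole if a number of a shift passes 5 or a number of a turn 0.15, either way. A call with a gripper value outside its range is refused whole. "claw" is the gripper command: -1 is fully open, 1 is shut, values between are in proportion, set as the call begins (left out, the last holds). The fingers move at their own pace and stop on an object; "squeeze" is the grip in N (left out, the last holds). Time passes only in rows, so rows that do not move let the fingers close, or fill a call up. It gives the time, the measured TCP pose, the force, the opening and the grip force at its end, in the units of the state.
- r.get_obs(): the state, without advancing time (a new reading comes with each control period).
- r.camera(name): name is "scene" or "top" or "wrist"; returns (picture, depth): 480x640x3 uint8, red, green, blue; 480x640 float32, m along the optical axis (not along the pixel's ray), 0 where there is no reading.
- r.camera_params(name): a dict with "camera_matrix" (3x3 intrinsics, pixels), "T" (4x4, takes a point from camera to world coordinates). Camera axes: x right, y down, z forward; pixel columns grow to the right and rows downward; lengths in m; the calibration is good to about 2 mm. A picture is of the moment at which its call begins: read the wrist's pose just before it. camera_params takes no time and is no camera call; for the wrist camera it gives the pose at the moment of the call.
- r.sign_off(): hands the job in; it is judged then, once.
The state is a dict: "time": time; "q": joint angles; "joint_velocities": joint speeds; "joint_efforts": joint torques, N m; "ee_pos": TCP position; "tool_rot": TCP orientation; "wrist_force": force on the tool from outside, world axes, zero at the start; "wrist_torque": the same for the moment, N m; "opening": finger opening in m; "grasp_force": force on a finger pad.
Only numpy, scipy, OpenCV 4.12 (cv2) and the standard library are available. Lean on these libraries where they do the work, as an engineer would, in place of code of your own. Each camera call takes 0.05 s, during which the arm holds its last target. There are 200 camera calls.

## Task

The dowels in the blue tote belong in the clear tub: lift the tub's lid off by its knob and set it down gently, flat, in the middle of the dark rubber mat. Then carry the tote over by its handle, hook the lip of one long side over a long rim of the tub, and with the lip bearing on the rim roll the tote over on it until all the dowels have dropped into the tub. Stand the empty tote gently back upright on the bench, and do not disturb the other things lying about.

Things in the scene. Friction and masses are not known exactly. Their poses are not given: they have to be found in the camera images.
- tub: Clear plastic storage tub, screwed to the bench, open at the top under its loose lid. Origin at the centre of its underside, on the bench; z up, x along its length. 210 (x) x 150 (y) x 100 high, walls and floor 4 thick. Round the top an outward rim 6 thick, its flat top 100 above the bench and 9 wide from mouth to outer edge: over the rim 220 x 160 (long outer rim edges at y = +80 and -80). Mouth 202 x 142 inside.
- lid: Loose plywood lid on the tub's rim, 232 (x) x 172 (y) x 9 thick, 0.26 kg, long side along the tub's, red knob in the middle of its top. Origin at the centre of the plywood's underside, z up. Beneath, two cleats 10 high, 180 long, at y = +58 and -58, drop loosely into the mouth and are its feet when set down (origin then 10 above what it stands on).
- lid_knob (a point): Middle of the round part of the lid's red knob, 34 above the lid's origin: a disc 34 across and 18 high (25 to 43 above the lid's origin), on a thinner neck 18 across.
- mat: Dark rubber mat, 270 (x) x 220 (y) x 3 thick, fixed flat on the bench to the left or the right of the tub, the tote being on the other side. Origin at the centre of its underside. Nothing lies on it.
- tote: Blue sheet-steel carrying tote (shallow trough with a carrying handle), 0.36 kg, on the bench, four wooden dowels in it. Origin at the centre of its underside, z up, x along its length and handle. 150 long; floor 84 wide (y), 4 thick; both long walls flare outwards, 30 degrees from vertical, to 35 high and end in a level outward lip. End plates 105 high at x = +73 and -73 carry the handle. Both sides alike.
- tote_lip_a (a point): Middle of the hooking corner of the tote's +y side, under the lip where it meets the wall's outer face: tote x = 0, y = +61, z = 33. The lip runs the tote's whole length (150), is 4 thick and reaches out to y = +81. With this corner against the rim's outer edge the lip lies across the rim, and as the tote rolls over the lip bears on the rim's inner top edge (the mouth's edge).
- tote_lip_b (a point): The same corner on the tote's -y side: tote x = 0, y = -61, z = 33; lip out to y = -81.
- tote_handle (a point): Middle of the tote's handle, a plain round wooden bar 16 thick and 142 long between the end plates, along the tote's x axis, 90 above the tote's origin (fixed to the tote; gripped across from above it can turn between the fingers if held lightly).
- dowel0_center (a point): Centre of one of the four loose wooden dowels, 18 thick, 100 long, 20 g, lying along the tote's length in the tote; they roll freely.
- dowel1_center (a point): Centre of one of the four loose wooden dowels, 18 thick, 100 long, 20 g, lying along the tote's length in the tote; they roll freely.
- dowel2_center (a point): Centre of one of the four loose wooden dowels, 18 thick, 100 long, 20 g, lying along the tote's length in the tote; they roll freely.
- dowel3_center (a point): Centre of one of the four loose wooden dowels, 18 thick, 100 long, 20 g, lying along the tote's length in the tote; they roll freely.
- battery: Bystander: black and yellow cordless-tool battery, 118 x 76 x 60 (mm), loose on the bench, to be left alone. Origin at the centre of its underside.
- glue: Bystander: yellow glue bottle with an orange cap, 64 across, 170 tall (mm), loose on the bench, to be left alone. Origin at the centre of its underside.
- tape_measure: Bystander: yellow and black tape measure, 74 x 42 x 70 (mm), loose on the bench, to be left alone. Origin at the centre of its underside.
- screwdriver: Bystander: screwdriver with an orange handle, 200 long, lying (mm), loose on the bench, to be left alone. Origin at the centre of its underside.
- masking_tape: Bystander: roll of tan masking tape, 110 across, 25 high (mm), loose on the bench, to be left alone. Origin at the centre of its underside.
- clamp: Bystander: steel bar clamp with a red handle, about 280 x 110 x 24, lying (mm), loose on the bench, to be left alone. Origin at the centre of its underside.
- bolt_bin: Bystander: small open clear bin of bolts, 130 x 100 x 55 (mm), loose on the bench, to be left alone. Origin at the centre of its underside.
Not all that is in view belongs to the job. What is shaped like the part that bears dowel2_center but green or purple is not meant.

How it is judged:
On the way, in this order (a step that is already met when the one before it is completed fails the run):
1. the lid lies flat on the mat, let go of, its centre within 60 mm of the mat's centre (horizontal distance between lid and mat below 0.06 m and height (world z) of lid below 0.022 m and angle between lid's own z axis and vertical below 0.08 rad and linear speed of lid below 0.03 m/s and contact force between the fingers and lid below 0.1 N), for 0.2 s.
2. the tote bears on the tub, tipped by more than 23 degrees, with the hooking corner of a lip at a long rim (angle between tote's own z axis and vertical above 0.4 rad and contact force between tote and tub above 0.2 N and ((y of tote_lip_a in the frame of tub between 0.055 and 0.105 m and z of tote_lip_a in the frame of tub between 0.085 and 0.13 m and x of tote_lip_a in the frame of tub between -0.08 and 0.08 m) or (y of tote_lip_a in the frame of tub between -0.105 and -0.055 m and z of tote_lip_a in the frame of tub between 0.085 and 0.13 m and x of tote_lip_a in the frame of tub between -0.08 and 0.08 m) or (y of tote_lip_b in the frame of tub between 0.055 and 0.105 m and z of tote_lip_b in the frame of tub between 0.085 and 0.13 m and x of tote_lip_b in the frame of tub between -0.08 and 0.08 m) or (y of tote_lip_b in the frame of tub between -0.105 and -0.055 m and z of tote_lip_b in the frame of tub between 0.085 and 0.13 m and x of tote_lip_b in the frame of tub between -0.08 and 0.08 m))), for 0.05 s.
At the end, for the whole second after the job is handed in: All four dowels lie inside the tub (centres within its walls and below 85 mm above the bench); the lid lies flat (within 4.5 degrees), knob up, on the mat, its centre within 60 mm of the mat's centre; the tote stands upright (within 4.5 degrees) on the bench; both are at rest and let go of (all of step 1 and height (world z) of tote below 0.01 m and angle between tote's own z axis and vertical below 0.08 rad and linear speed of tote below 0.03 m/s and contact force between the fingers and tote below 0.1 N and x of dowel0_center in the frame of tub between -0.101 and 0.101 m and y of dowel0_center in the frame of tub between -0.071 and 0.071 m and height (world z) of each of dowel0_center, dowel1_center, dowel2_center, dowel3_center below 0.085 m and x of dowel1_center in the frame of tub between -0.101 and 0.101 m and y of dowel1_center in the frame of tub between -0.071 and 0.071 m and x of dowel2_center in the frame of tub between -0.101 and 0.101 m and y of dowel2_center in the frame of tub between -0.071 and 0.071 m and x of dowel3_center in the frame of tub between -0.101 and 0.101 m and y of dowel3_center in the frame of tub between -0.071 and 0.071 m); the robot touches nothing.
It fails at once if the lid is dropped or thrown down (moves faster than 0.6 m/s within 30 mm of its resting height) (height (world z) of lid below 0.043 m and linear speed of lid above 0.6 m/s).
It fails at once if the tote is dropped or thrown down (moves faster than 0.6 m/s within 30 mm of the bench) (height (world z) of tote below 0.03 m and linear speed of tote above 0.6 m/s).
It fails at once if a bystander is moved by more than 30 mm (distance of any of battery, glue, tape_measure, screwdriver, masking_tape, clamp, bolt_bin from where it was at the start of the episode above 0.03 m).
It also fails if it takes over 64 s, if anything falls off the work surface, if the arm or the gripper's body presses on something with over 40 N, if the wrist force passes 120 N, or if a joint passes its speed limit or range.

## Working session

There is one attempt and no reset: what is moved stays moved. The work goes in short steps, Python scripts to look and compute and a tool call to move; the robot and the scene stay as the last step left them, time stands still between calls to the robot, and variables do not carry over. Pictures are saved under pics/ and viewed, at most 10 in all, crops included, and the job is handed in when it is done.

Besides the shell and the picture viewer there is one more tool, called by a JSON object that holds its "fn" and its "kwargs", one argument or row to a line. drive_tool: Moves the arm, as the interface text tells. Its arguments: {"type":"object","properties":{"steps":{"type":"string"},"claw":{"type":"number"},"squeeze":{"type":"number"}},"required":["steps"]}

```bash
mkdir -p pics
python3 - <<'E'
from plant import r
import cv2,numpy as np
for n in("scene","top"):
    im,d=r.camera(n);p=r.camera_params(n);np.savez(f"{n}.npz",im=im,d=d,K=p["camera_matrix"],T=p["T"]);cv2.imwrite(f"pics/{n}0.png",im[:,:,::-1]);print(n,p["T"].round(3).tolist())
print(r.get_obs(),r.tip_extent)
E
```

```text
scene [[-0.408, 0.597, -0.691, 1.537], [0.913, 0.271, -0.306, 0.453], [0.005, -0.755, -0.655, 1.069], [0.0, 0.0, 0.0, 1.0]]
top [[-0.024, -0.998, 0.066, 0.463], [-1.0, 0.023, -0.01, 0.009], [0.009, -0.066, -0.998, 1.35], [0.0, 0.0, 0.0, 1.0]]
{'time': 0.1, 'q': array([-1.29180650e+00,  4.86740708e-02,  9.77226419e-02,  1.62200937e+00,
       -2.19819141e-05,  1.44302171e+00]), 'joint_velocities': array([-0.00043003, -0.00150443,  0.00491285, -0.00171445, -0.00121623,
       -0.00035476]), 'joint_efforts': array([ 2.03997952e-03, -3.39848721e+01,  3.20937037e+01,  1.58254767e-02,
       -1.59046845e-04,  9.50528147e-06]), 'ee_pos': array([ 0.20755932, -0.48165484,  0.24921957]), 'tool_rot': array([-3.13944303e+00, -2.54009271e-04,  4.06764194e-01]), 'wrist_force': array([0.15671208, 1.09173737, 0.17228069]), 'wrist_torque': array([ 0.00704644, -0.02435993,  0.03197194]), 'grasp_force': 0.0, 'opening': 0.08522104322188935} 0.019
```

View pics/top0.png

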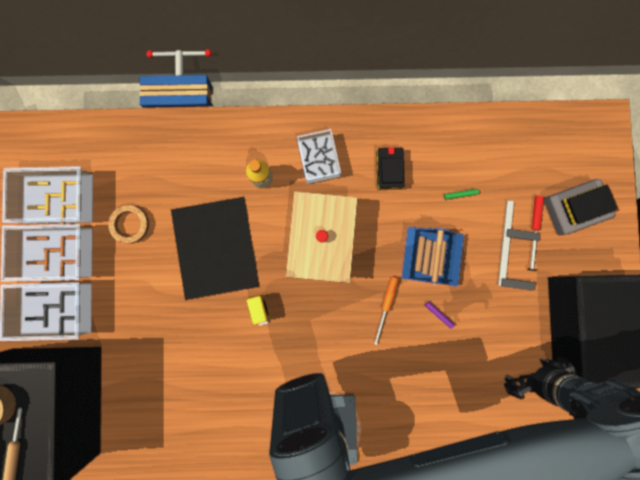

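View pics/scene0.png

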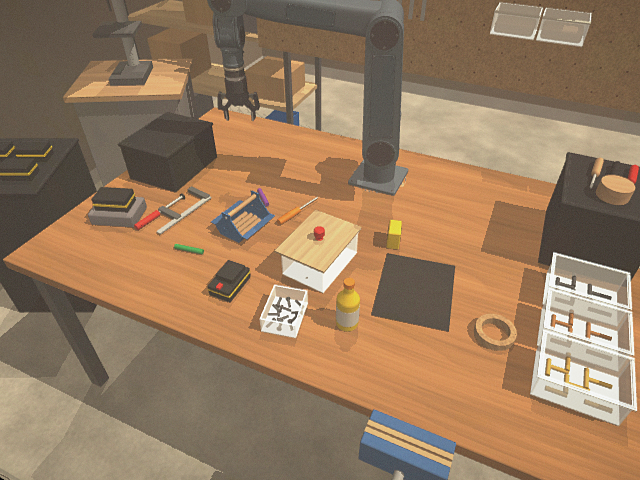

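The top view shows the lid with its knob at (322,236), the mat at (215,248), the tote at (433,256) with its handle along image vertical (world x), the screwdriver at (388,310), the purple decoy at (440,315) and the glue at (258,173). The scene view confirms this layout.

```bash
cat > h.py <<'E'
import numpy as np,cv2
def load(n):
    z=np.load(n+".npz");return z["im"],z["d"],z["K"],z["T"]
def pts(d,K,T):
    v,u=np.mgrid[:d.shape[0],:d.shape[1]]
    P=np.stack([(u-K[0,2])/K[0,0]*d,(v-K[1,2])/K[1,1]*d,d],-1)
    return P@T[:3,:3].T+T[:3,3]
def rect(name,P,m):
    n,l,s,c=cv2.connectedComponentsWithStats(m.astype(np.uint8))
    k=1+s[1:,4].argmax();q=P[l==k];xy=q[:,:2].astype(np.float32)
    R=cv2.minAreaRect(xy*1000);print(name,len(q),"c",np.round(R[0],1),"size",np.round(R[1],1),"ang",round(R[2],2),"z",np.median(q[:,2]).round(4),"box",cv2.boxPoints(R).round(0).tolist())
    return R,l==k
E
python3 - <<'E'
from h import *
im,d,K,T=load("top");P=pts(d,K,T);z=P[...,2]
v,u=np.mgrid[:480,:640]
b=lambda a,c,e,f:(u>a)&(u<c)&(v>e)&(v<f)
hsv=cv2.cvtColor(im,cv2.COLOR_RGB2HSV);H,S,V=[hsv[...,i].astype(int) for i in range(3)]
rect("lid",P,b(270,370,180,290)&(z>.09)&(z<.118))
rect("knob",P,b(300,345,215,260)&(S>170)&((H<6)|(H>174)))
rect("mat",P,b(160,265,190,305)&(V<60)&(abs(z)<.02))
rect("tote",P,b(390,475,215,295)&(H>95)&(H<130)&(S>90))
rect("handle",P,b(390,475,215,295)&(z>.075)&(z<.11)&(H<40))
rect("toteLip",P,b(390,475,215,295)&(z>.027)&(z<.045)&(H>95)&(H<130))
rect("screwdr",P,b(365,410,270,350)&(z>.01))
rect("glue",P,b(240,275,150,195)&(z>.03))
rect("tape",P,b(240,275,290,330)&(z>.03))
rect("batt",P,b(370,410,140,195)&(z>.03))
rect("clamp",P,b(490,545,190,295)&(z>.01))
rect("purple",P,b(420,460,295,330)&(z>.008))
print("bench z",np.median(z[300:330,290:350]))
for p in[(320,192),(320,278),(435,240),(438,255)]:print(p,P[p[1],p[0]].round(4))
E
```

```text
lid 5299 c [543.6  -7.1] size [172.2 231.9] ang 83.27 z 0.1092 box [[418.0, -79.0], [649.0, -106.0], [669.0, 65.0], [439.0, 92.0]]
knob 107 c [510.9  -5.8] size [28.9 96.5] ang 88.77 z 0.1456 box [[462.0, -19.0], [559.0, -21.0], [559.0, 8.0], [463.0, 10.0]]
mat 6486 c [526.3 305.3] size [262.3 213.9] ang 8.81 z 0.0034 box [[380.0, 391.0], [413.0, 180.0], [672.0, 220.0], [640.0, 431.0]]
tote 846 c [ 503.9 -202.7] size [406.  146.1] ang 81.14 z 0.033 box [[400.0, -392.0], [545.0, -415.0], [607.0, -13.0], [463.0, 9.0]]
handle 310 c [ 485.1 -323.5] size [ 16.8 141.2] ang 80.67 z 0.096 box [[414.0, -320.0], [553.0, -343.0], [556.0, -327.0], [417.0, -304.0]]
toteLip 540 c [ 475.6 -383.6] size [ 41.5 147.6] ang 81.67 z 0.0362 box [[400.0, -393.0], [546.0, -415.0], [552.0, -374.0], [406.0, -352.0]]
screwdr 377 c [ 398.3 -140.1] size [279.8 165.6] ang 35.95 z 0.0219 box [[236.0, -155.0], [334.0, -289.0], [560.0, -125.0], [463.0, 9.0]]
glue 543 c [602.3 106.8] size [334.4  63.6] ang 24.27 z 0.1158 box [[437.0, 67.0], [463.0, 9.0], [768.0, 147.0], [742.0, 204.0]]
tape 458 c [382.8  96. ] size [ 76.2 223.9] ang 23.92 z 0.0694 box [[303.0, 183.0], [393.0, -22.0], [463.0, 9.0], [372.0, 214.0]]
batt 1094 c [ 618.6 -144.2] size [118.2 420.5] ang 61.13 z 0.0505 box [[406.0, -94.0], [774.0, -297.0], [831.0, -194.0], [463.0, 9.0]]
clamp 1042 c [ 546.4 -323.3] size [636.9 253.1] ang 82.43 z 0.0163 box [[379.0, -622.0], [630.0, -656.0], [714.0, -24.0], [463.0, 9.0]]
purple 216 c [ 315.8 -343. ] size [99.5 17.8] ang 47.05 z 0.0158 box [[275.0, -373.0], [288.0, -385.0], [356.0, -313.0], [343.0, -301.0]]
bench z 0.00020160664887536317
(320, 192) [ 0.6833 -0.0071 -0.002 ]
(320, 278) [ 4.325e-01 -3.000e-04  1.127e-01]
(435, 240) [ 0.5328 -0.3409  0.0049]
(438, 255) [ 0.4869 -0.3236  0.0964]
```

{"fn": "drive_tool", "kwargs": {
  "steps": "2.4 3.4 0 0 0 0.12;2.4 3.4 0 0 0 0.12;2.4 3.4 0 0 0 0.12;2.4 3.4 0 0 0 0.12;2.4 3.4 0 0 0 0.12;2.4 3.4 0 0 0 0.12;2.4 3.4 0 0 0 0.12;2.4 3.4 0 0 0 0.12",
  "claw": -1
}}

```text
time: 0.9
ee_pos: [0.4002, -0.2085, 0.2498]
tool_rot: [-3.141, -0.0, 1.372]
wrist_force: [0.7, -0.6, -0.2]
opening: 0.0854
grasp_force: 0.0
```

{"fn": "drive_tool", "kwargs": {
  "steps": "2.4 3.4 0 0 0 0.12;2.4 3.4 0 0 0 0.12;2.4 3.4 0 0 0 0.12;2.4 3.4 -0.5 0 0 0.12;2.4 3.4 -1 0 0 0.12;2.4 3.2 -1.5 0 0 0.12;0 0 -2 0 0 0.12;0 0 0 0 0 0.12"
}}

```text
time: 1.7
ee_pos: [0.542, -0.0064, 0.1957]
tool_rot: [-3.137, -0.006, 2.335]
wrist_force: [-0.5, 0.5, 0.1]
opening: 0.0856
grasp_force: 0.0
```

{"fn": "drive_tool", "kwargs": {
  "steps": "0.2 0 -2 0 0 0;0 0 -2 0 0 0;0 0 -1.5 0 0 0;0 0 -0.5 0 0 0;0 0 0 0 0 0;0 0 0 0 0 0;0 0 0 0 0 0;0 0 0 0 0 0"
}}

```text
time: 2.5
ee_pos: [0.5464, -0.0083, 0.1415]
tool_rot: [3.14, 0.002, 2.327]
wrist_force: [-0.8, 0.0, 0.7]
opening: 0.0854
grasp_force: 0.0
```

{"fn": "drive_tool", "kwargs": {
  "steps": "0 0 0 0 0 0;0 0 0 0 0 0;0 0 0 0 0 0;0 0 0 0 0 0;0 0 0 0 0 0;0 0 0 0 0 0;0 0 0 0 0 0;0 0 0 0 0 0",
  "claw": 1,
  "squeeze": 60
}}

```text
time: 3.3
ee_pos: [0.5459, -0.0082, 0.1408]
tool_rot: [3.141, 0.001, 2.327]
wrist_force: [-0.2, -0.7, 3.5]
opening: 0.0319
grasp_force: 60.0
```

{"fn": "drive_tool", "kwargs": {
  "steps": "0 0 0.5 0 0 0;0 0 1 0 0 0;0 0 1.5 0 0 0;0 0 2 0 0 0;0 0 2 0 0 0;0 0.5 2 0 0 0;0 1 1 0 0 0;0 2 0 0 0 0"
}}

```text
time: 4.1
ee_pos: [0.5471, 0.0265, 0.2433]
tool_rot: [3.139, 0.004, 2.325]
wrist_force: [0.0, 0.7, -2.8]
opening: 0.032
grasp_force: 59.8
```

{"fn": "drive_tool", "kwargs": {
  "steps": "-0.3 3 0 0 0 0.03;-0.3 3.5 0 0 0 0.03;-0.3 3.5 0 0 0 0.03;-0.3 3.5 0 0 0 0.03;-0.3 3.5 0 0 0 0.03;-0.3 3.5 -1 0 0 0.03;-0.2 3.4 -1.5 0 0 0.03;0 2.5 -1.5 0 0 0.03"
}}

```text
time: 4.9
ee_pos: [0.5249, 0.2938, 0.2002]
tool_rot: [3.141, -0.0, 2.57]
wrist_force: [0.4, -1.1, -1.9]
opening: 0.0318
grasp_force: 59.8
```

{"fn": "drive_tool", "kwargs": {
  "steps": "0 1.5 -2 0 0 0.03;0 0 -2 0 0 0;0 0 -2 0 0 0;0 0 -2 0 0 0;0 0 -2 0 0 0;0 0 -1.5 0 0 0;0 0 -1 0 0 0;0 0 0 0 0 0"
}}

```text
time: 5.7
ee_pos: [0.5243, 0.3055, 0.0733]
tool_rot: [-3.138, -0.002, 2.597]
wrist_force: [-0.3, 0.7, -3.2]
opening: 0.0316
grasp_force: 60.0
```

{"fn": "drive_tool", "kwargs": {
  "steps": "0 0 -0.5 0 0 0;0 0 -0.5 0 0 0;0 0 -0.4 0 0 0;0 0 -0.3 0 0 0;0 0 -0.2 0 0 0;0 0 -0.1 0 0 0;0 0 0 0 0 0;0 0 0 0 0 0"
}}

```text
time: 6.5
ee_pos: [0.5258, 0.3059, 0.0555]
tool_rot: [3.141, 0.0, 2.597]
wrist_force: [0.0, 0.7, -3.0]
opening: 0.0314
grasp_force: 60.0
```

{"fn": "drive_tool", "kwargs": {
  "steps": "0 0 -0.1 0 0 0;0 0 -0.1 0 0 0;0 0 -0.1 0 0 0;0 0 0 0 0 0;0 0 0 0 0 0;0 0 0 0 0 0;0 0 0 0 0 0;0 0 0 0 0 0"
}}

```text
time: 7.3
ee_pos: [0.5259, 0.306, 0.0537]
tool_rot: [3.141, 0.001, 2.597]
wrist_force: [-3.2, -0.3, 5.8]
opening: 0.0318
grasp_force: 60.8
```

{"fn": "drive_tool", "kwargs": {
  "steps": "0 0 0 0 0 0;0 0 0 0 0 0;0 0 0 0 0 0;0 0 0 0 0 0;0 0 0 0 0 0;0 0 0.5 0 0 0;0 0 1.5 0 0 0;0 0 3 0 0 0",
  "claw": -1
}}

```text
time: 8.1
ee_pos: [0.5239, 0.305, 0.1008]
tool_rot: [-3.137, -0.003, 2.597]
wrist_force: [0.2, 0.5, -0.2]
opening: 0.0855
grasp_force: 0.0
```

{"fn": "drive_tool", "kwargs": {
  "steps": "0 0 5 0 0 0;0 0 5 0 0 0;0 -2 4 0 0 0;-0.3 -4 0 0 0 0.03;-0.3 -4.8 0 0 0 0.03;-0.3 -4.8 0 0 0 0.03;-0.3 -4.8 0 0 0 0.03;-0.3 -4.8 0 0 0 0.03"
}}

```text
time: 8.9
ee_pos: [0.5106, 0.0522, 0.2443]
tool_rot: [3.141, 0.003, 2.749]
wrist_force: [0.4, -1.5, -0.0]
opening: 0.0853
grasp_force: 0.0
```

{"fn": "drive_tool", "kwargs": {
  "steps": "-0.3 -4.8 0 0 0 0.03;-0.3 -4.8 0 0 0 0.03;-0.3 -4.8 0 0 0 0.03;-0.3 -4.8 0 0 0 0.03;-0.3 -4.8 0 0 0 0.03;-0.5 -4.8 0 0 0 0.03;-0.5 -4.8 -1 0 0 0.03;-0.3 -4 -1.5 0 0 0.02"
}}

```text
time: 9.7
ee_pos: [0.4828, -0.3255, 0.2202]
tool_rot: [-3.138, 0.005, 2.976]
wrist_force: [0.3, -0.8, 0.1]
opening: 0.0856
grasp_force: 0.0
```

Run:
```python
from plant import r
import cv2,numpy as np
from h import *
n="top";p=r.camera_params(n);im,d=r.camera(n);np.savez("top1.npz",im=im,d=d,K=p["camera_matrix"],T=p["T"])
n="wrist";p=r.camera_params(n);iw,dw=r.camera(n);np.savez("w1.npz",im=iw,d=dw,K=p["camera_matrix"],T=p["T"])
a=im[130:330,150:480,::-1];cv2.imwrite("pics/m1.png",np.vstack([cv2.resize(a,(660,400)),cv2.resize(iw[:,:,::-1],(660,200))][:1]));cv2.imwrite("pics/w1.png",iw[:,:,::-1])
o=r.get_obs();print(o["ee_pos"],o["tool_rot"],o["q"])
P=pts(d,p["camera_matrix"]*0+r.camera_params("top")["camera_matrix"],r.camera_params("top")["T"]);z=P[...,2]
v,u=np.mgrid[:480,:640];b=lambda a,c,e,f:(u>a)&(u<c)&(v>e)&(v<f)
rect("tubrim",P,b(275,365,190,290)&(z>.085)&(z<.115))
rect("lid",P,b(150,270,185,305)&(z>.014)&(z<.03))
```

```text
[ 0.48089502 -0.32662406  0.21564331] [-3.14066021e+00 -2.15347686e-03  2.97078531e+00] [-0.7109878   0.19200545  0.18759622  1.56775442 -0.00190719 -0.54018016]
tubrim 957 c [541.2  -3.9] size [160.1 220.3] ang 82.43 z 0.0998 box [[421.0, -69.0], [640.0, -98.0], [661.0, 61.0], [443.0, 90.0]]
lid 4666 c [525.1 308.1] size [232.6 173.5] ang 8.49 z 0.0224 box [[397.0, 377.0], [423.0, 205.0], [653.0, 239.0], [627.0, 411.0]]
```

View pics/m1.png

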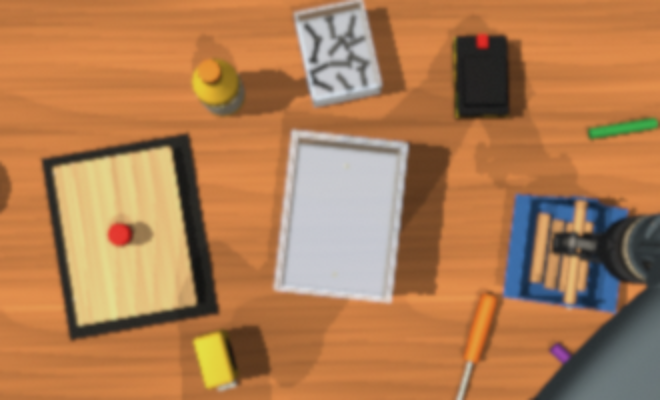

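View pics/w1.png

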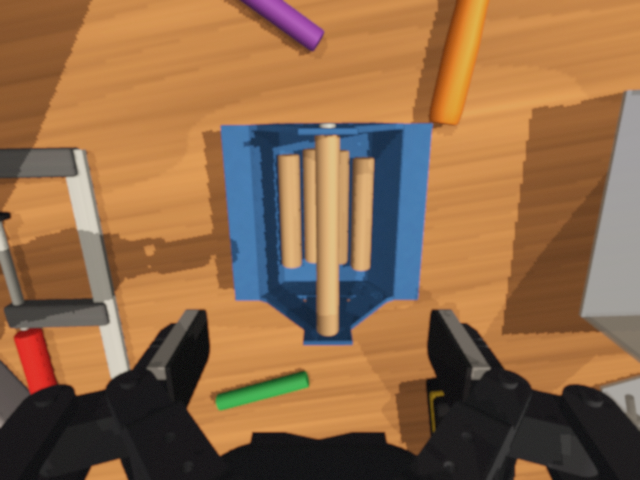

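Top crop: the lid lies on the mat and the tub is open (rim centre (341,216) in the crop). Wrist view: the tote's handle runs straight from (328,135) to (328,335), centred between the fingers, with four dowels below it.

Run:
```python
from h import *
im,d,K,T=load("w1");P=pts(d,K,T);z=P[...,2]
v,u=np.mgrid[:480,:640];m=(u>300)&(u<360)&(v>120)&(v<345)&(z>.075)&(z<.11)
hsv=cv2.cvtColor(im,cv2.COLOR_RGB2HSV);m&=(hsv[...,0]<40)
R,l=rect("handle",P,m);q=P[l];print("zmax",np.percentile(q[:,2],95))
c=q[:,:2].mean(0);_,_,V=np.linalg.svd(q[:,:2]-c,full_matrices=False);print(c,np.degrees(np.arctan2(V[0,1],V[0,0])))
hb=(hsv[...,0]>95)&(hsv[...,0]<130)&(z>.03)&(z<.042)&(u>210)&(u<440)
q=P[hb][:,:2].astype(np.float32);print("lips",cv2.minAreaRect(q*1000))
```

```text
handle 4650 c [ 485.9 -326.2] size [ 16.5 142.5] ang 80.43 z 0.0967 box [[414.0, -322.0], [555.0, -346.0], [558.0, -330.0], [417.0, -306.0]]
zmax 0.09845026604335738
[ 0.48029657 -0.32530141] -9.27908464640711
lips ((546.2430419921875, -328.9790344238281), (176.05862426757812, 286.35296630859375), 87.03803253173828)
```

{"fn": "drive_tool", "kwargs": {
  "steps": "0.4 0.1 -3 0 0 0.006;0 0 -3 0 0 0;0 0 -3 0 0 0;0 0 -2 0 0 0;0 0 -1 0 0 0;0 0 -0.5 0 0 0;0 0 0 0 0 0;0 0 0 0 0 0"
}}

```text
time: 10.6
ee_pos: [0.4876, -0.3217, 0.0941]
tool_rot: [-3.14, 0.002, 2.983]
wrist_force: [0.3, 0.3, 0.4]
opening: 0.0855
grasp_force: 0.0
```

{"fn": "drive_tool", "kwargs": {
  "steps": "0 0 0 0 0 0;0 0 0 0 0 0;0 0 0 0 0 0;0 0 0 0 0 0;0 0 0 0 0 0;0 0 0 0 0 0;0 0 0 0 0 0;0 0 0 0 0 0",
  "claw": 1,
  "squeeze": 110
}}

```text
time: 11.4
ee_pos: [0.4868, -0.3223, 0.0931]
tool_rot: [-3.139, 0.001, 2.982]
wrist_force: [-1.2, -3.7, 3.6]
opening: 0.0125
grasp_force: 107.6
```

{"fn": "drive_tool", "kwargs": {
  "steps": "0 0 0.4 0 0 0;0 0 0.8 0 0 0;0 0 1.2 0 0 0;0 0 1.5 0 0 0;0 0 1.6 0 0 0;0 0 1.5 0 0 0;0 0 1.3 0 0 0;0 0 0.7 0 0 0"
}}

```text
time: 12.2
ee_pos: [0.4875, -0.3216, 0.1848]
tool_rot: [-3.14, 0.003, 2.983]
wrist_force: [0.6, 0.1, -4.4]
opening: 0.0127
grasp_force: 107.4
```

{"fn": "drive_tool", "kwargs": {
  "steps": "0.2 0.8 0 0 0 0.005;0.3 1.5 0 0 0 0.005;0.5 2 0 0 0 0.005;0.5 2.5 0 0 0 0.005;0.5 2.5 0 0 0 0.005;0.5 2.5 0 0 0 0.005;0.4 2 0 0 0 0;0.3 1 0 0 0 0"
}}

```text
time: 13.0
ee_pos: [0.5181, -0.1697, 0.181]
tool_rot: [3.139, -0.003, 3.016]
wrist_force: [-0.6, 0.0, -5.7]
opening: 0.0127
grasp_force: 107.7
```

{"fn": "drive_tool", "kwargs": {
  "steps": "0.2 0.8 0 0 0 0;0.1 0.5 0 0 0 0;0 0.3 0 0 0 0;0 0 0 0 0 0;0 0 0 0 0 0;0 0 0 0 0 0;0 0 0 0 0 0;0 0 0 0 0 0"
}}

```text
time: 13.8
ee_pos: [0.5217, -0.1575, 0.1823]
tool_rot: [-3.142, 0.0, 3.012]
wrist_force: [-0.1, 0.1, -4.5]
opening: 0.013
grasp_force: 107.7
```

Run:
```python
from plant import r
import cv2,numpy as np
from h import *
o=r.get_obs();print(o["ee_pos"],o["tool_rot"],o["q"],o["wrist_force"],o["wrist_torque"])
S={}
for n in("top","wrist"):
    p=r.camera_params(n);im,d=r.camera(n);S[n]=im;np.savez(n+"2.npz",im=im,d=d,K=p["camera_matrix"],T=p["T"])
    P=pts(d,p["camera_matrix"],p["T"]);z=P[...,2]
    hsv=cv2.cvtColor(im,cv2.COLOR_RGB2HSV);H=hsv[...,0]
    C=np.array([.5412,-.0039]);y=np.array([.1312,.9914]);x=np.array([.9914,-.1312])
    m=(H>95)&(H<130)&(hsv[...,1]>90)&(z>.06)&(z<.2);q=P[m];t=q[:,:2]-C;yt=t@y;xt=t@x
    k=(abs(yt)<.3)&(abs(xt)<.12)&(q[:,2]>.115)&(q[:,2]<.135)
    print(n,k.sum(),"lip y range",np.percentile(yt[k],[1,99]),"x",np.percentile(xt[k],[1,99]),"z",np.percentile(q[k,2],[5,50,95]))
    for s in((yt>-.09),(yt<-.19)):
        kk=k&s
        if kk.sum()>20: print(" side",kk.sum(),np.median(q[kk,2]),np.polyfit(xt[kk],yt[kk],1))
cv2.imwrite("pics/w2.png",S["wrist"][:,:,::-1])
```

```text
[ 0.52166305 -0.1574703   0.18233631] [-3.14154833e+00  3.09666502e-05  3.01224507e+00] [-4.16228391e-01  9.46562269e-02  1.34973942e-02  1.48959525e+00
 -3.37479169e-05 -2.86880803e-01] [-0.12756883  0.05676867 -4.48906756] [ 0.00425784 -0.0589353   0.0357086 ]
top 579 lip y range [-0.1301512  -0.07491979] x [-0.0725926   0.07237034] z [0.11804065 0.12476896 0.12910223]
 side 316 0.12517986526038627 [-0.00290322 -0.08227286]
wrist 30255 lip y range [-0.23662547 -0.07796165] x [-0.07450974  0.05073502] z [0.1170347  0.12534341 0.13130263]
 side 5804 0.12470183018910033 [ 0.0030148 -0.0835606]
 side 16139 0.13008134412764955 [ 0.00215374 -0.22144123]
```

View pics/w2.png

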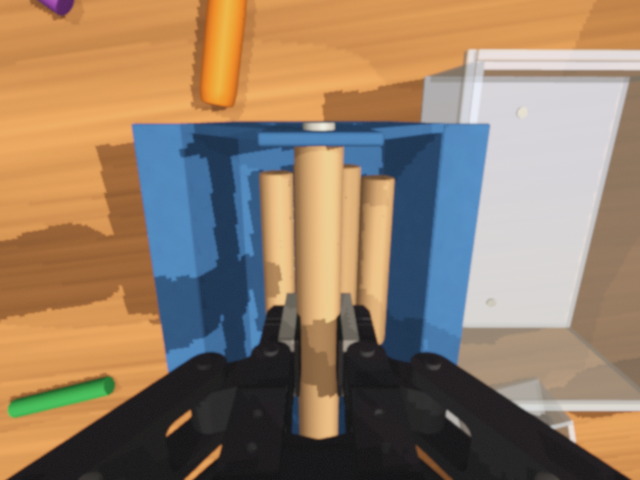

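The wrist view shows the tote's +y lip (edge x≈470) beside the tub's rim and all four dowels inside. It is hanging about 2° off level and aligned with the tub. Now I hook it.

{"fn": "drive_tool", "kwargs": {
  "steps": "0.1 0.5 0 0 0 0;0.05 0.6 0 0 0 0;0 0 -0.5 0 0 0;0 0 -0.6 0 0 0;0 0 -0.5 0 0 0;0 0 -0.2 0 0 0;0 0 0 0 0 0;0 0 0 0 0 0"
}}

```text
time: 14.7
ee_pos: [0.5232, -0.1463, 0.1643]
tool_rot: [-3.142, -0.0, 3.013]
wrist_force: [0.1, 0.5, -4.7]
opening: 0.0125
grasp_force: 107.7
```

{"fn": "drive_tool", "kwargs": {
  "steps": "0 0 -0.1 0 0 0;0 0 -0.1 0 0 0;0 0 -0.1 0 0 0;0 0 -0.1 0 0 0;0 0 0 0 0 0;0 0 0 0 0 0;0 0 0 0 0 0;0 0 0 0 0 0"
}}

```text
time: 15.5
ee_pos: [0.5234, -0.1464, 0.1608]
tool_rot: [-3.141, 0.001, 3.013]
wrist_force: [-0.2, -0.9, -1.0]
opening: 0.0129
grasp_force: 107.9
```

{"fn": "drive_tool", "kwargs": {
  "steps": "0.08 0.64 0.65 -0.099 0.013 0;0.09 0.7 0.6 -0.099 0.013 0;0.1 0.76 0.53 -0.099 0.013 0;0.11 0.81 0.45 -0.099 0.013 0;0 0 0 0 0 0;0 0 0 0 0 0;0 0 0 0 0 0;0 0 0 0 0 0"
}}

```text
time: 16.3
ee_pos: [0.5269, -0.1178, 0.1827]
tool_rot: [-2.743, -0.0, 3.011]
wrist_force: [0.0, -0.3, -3.3]
opening: 0.0128
grasp_force: 108.2
```

{"fn": "drive_tool", "kwargs": {
  "steps": "0.11 0.86 0.3 -0.099 0.013 0;0.12 0.89 0.25 -0.099 0.013 0;0 0 -0.05 0 0 0;0 0 0 0 0 0;0 0 0 0 0 0;0 0 0 0 0 0;0 0 0 0 0 0;0 0 0 0 0 0"
}}

```text
time: 17.1
ee_pos: [0.5294, -0.1001, 0.1879]
tool_rot: [-2.543, 0.0, 3.011]
wrist_force: [0.4, 1.4, -2.6]
opening: 0.0127
grasp_force: 108.6
```

{"fn": "drive_tool", "kwargs": {
  "steps": "0.12 0.92 0.2 -0.099 0.013 0;0.12 0.93 0.12 -0.099 0.013 0;0.12 0.94 0.02 -0.099 0.013 0;0.12 0.94 -0.07 -0.099 0.013 0;0 0 0 0 0 0;0 0 0 0 0 0;0 0 0 0 0 0;0 0 0 0 0 0"
}}

```text
time: 17.9
ee_pos: [0.5344, -0.0632, 0.1919]
tool_rot: [-2.144, 0.002, 3.011]
wrist_force: [-0.3, 0.1, -4.6]
opening: 0.013
grasp_force: 108.7
```

Run:
```python
from plant import r
import cv2
o=r.get_obs();print(o["q"],o["wrist_force"])
im,_=r.camera("scene");cv2.imwrite("pics/s3.png",cv2.resize(im[150:350,180:480,::-1],(750,500)))
```

```text
[ 0.20075099  0.41014715  0.11278264  1.73950545 -0.91833282  0.56630553] [-0.33059685  0.08755175 -4.56811307]
```

View pics/s3.png

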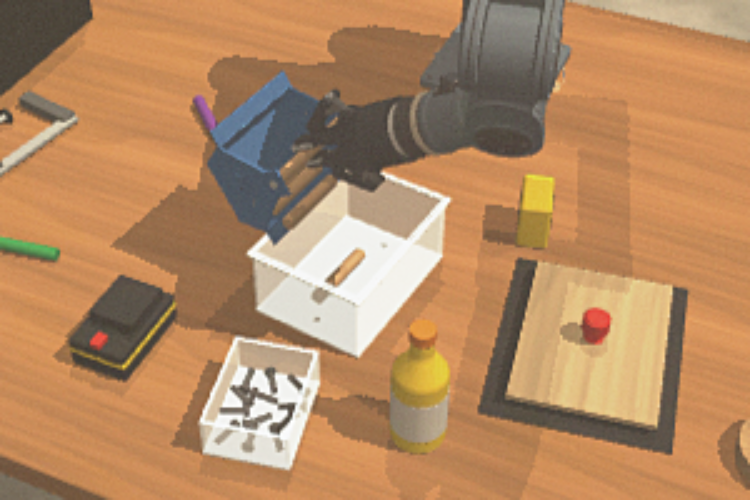

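The tote is rolled about 57° on the tub's rim. One dowel is already in the tub (348,265) and the rest are on the wall, so I keep rolling.

{"fn": "drive_tool", "kwargs": {
  "steps": "0.12 0.92 -0.3 -0.099 0.013 0;0.12 0.9 -0.35 -0.099 0.013 0;0.11 0.87 -0.4 -0.099 0.013 0;0 0 0 0 0 0;0 0 0 0 0 0;0 0 0 0 0 0;0 0 0 0 0 0;0 0 0 0 0 0"
}}

```text
time: 18.75
ee_pos: [0.5379, -0.0359, 0.182]
tool_rot: [-1.846, 0.003, 3.01]
wrist_force: [-0.4, 0.8, -3.5]
opening: 0.0129
grasp_force: 109.0
```

Run:
```python
from plant import r
import cv2
o=r.get_obs();print(o["q"],o["wrist_force"])
im,_=r.camera("scene");cv2.imwrite("pics/s4.png",cv2.resize(im[150:350,180:480,::-1],(750,500)))
```

```text
[ 0.29846315  0.70363239  0.26365146  2.1054643  -1.06603152  1.03767266] [-0.36270549  0.82050831 -3.469901  ]
```

View pics/s4.png

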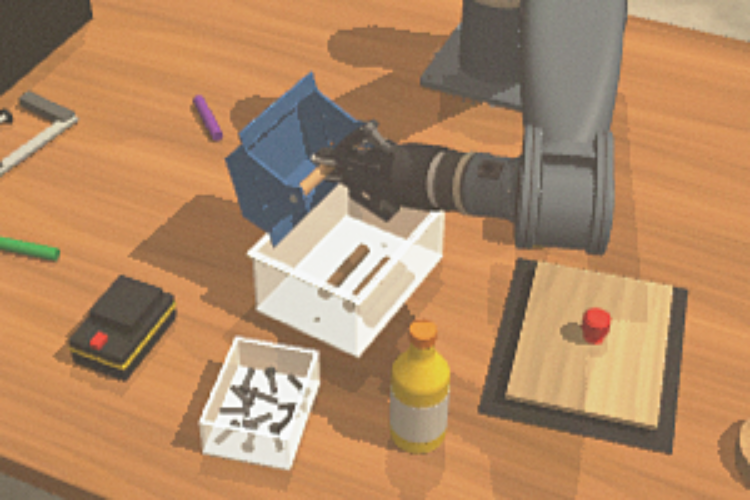

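The tote is at about 74°. Dowels show in the tub around (348,265) and (375,280), so I need to count them.

Run:
```python
from plant import r
import cv2,numpy as np
a,_=r.camera("wrist");b,_=r.camera("top")
cv2.imwrite("pics/c5.png",np.hstack([cv2.resize(a,(440,400)),cv2.resize(b[180:300,270:378],(360,400))])[:,:,::-1])
```

View pics/c5.png

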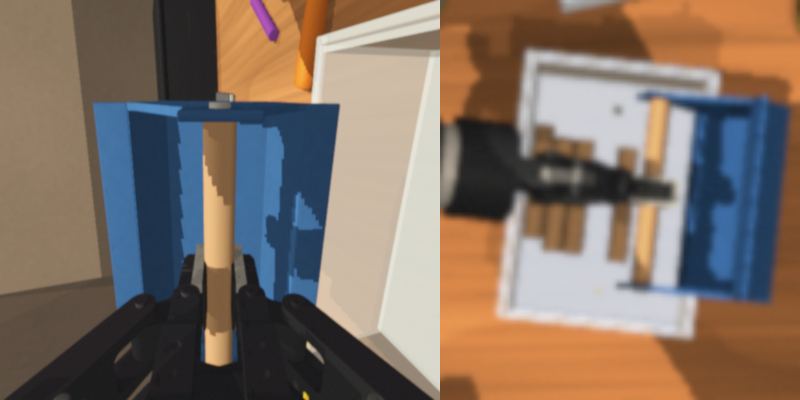

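The wrist view shows the tote empty. The top crop shows all four dowels in the tub (three at x≈545-585, one at x≈622). Next I roll back along the same path, slightly higher.

{"fn": "drive_tool", "kwargs": {
  "steps": "0 0 0.4 0 0 0;-0.11 -0.87 0.4 0.099 -0.013 0;-0.12 -0.9 0.35 0.099 -0.013 0;-0.12 -0.92 0.3 0.099 -0.013 0;-0.12 -0.94 0.07 0.099 -0.013 0;-0.12 -0.94 0 0.099 -0.013 0;-0.12 -0.93 -0.12 0.099 -0.013 0;-0.12 -0.92 -0.2 0.099 -0.013 0"
}}

```text
time: 19.7
ee_pos: [0.5286, -0.0995, 0.1927]
tool_rot: [-2.547, -0.001, 3.014]
wrist_force: [0.2, -0.8, -3.9]
opening: 0.0126
grasp_force: 108.7
```

{"fn": "drive_tool", "kwargs": {
  "steps": "-0.12 -0.89 -0.25 0.099 -0.013 0;-0.11 -0.86 -0.3 0.099 -0.013 0;-0.11 -0.81 -0.4 0.099 -0.013 0;-0.1 -0.76 -0.4 0.099 -0.013 0;-0.09 -0.7 -0.3 0.099 -0.013 0;-0.08 -0.64 0 0.099 -0.013 0;0 0 1.5 0 0 0;0 0 1.5 0 0 0"
}}

```text
time: 20.5
ee_pos: [0.5216, -0.1466, 0.2055]
tool_rot: [-3.14, -0.004, 3.011]
wrist_force: [1.7, -0.7, -3.5]
opening: 0.0126
grasp_force: 108.6
```

{"fn": "drive_tool", "kwargs": {
  "steps": "-0.2 -1 0 0 0 0;-0.4 -2 0 0 0 -0.005;-0.5 -2.5 0 0 0 -0.005;-0.6 -3 0 0 0 -0.005;-0.6 -3 0 0 0 -0.005;-0.6 -3 0 0 0 -0.005;-0.4 -2 -0.5 0 0 -0.005;-0.2 -1 -1 0 0 0"
}}

```text
time: 21.3
ee_pos: [0.4885, -0.3229, 0.1913]
tool_rot: [-3.139, 0.002, 2.983]
wrist_force: [0.7, 1.0, -4.4]
opening: 0.0128
grasp_force: 108.8
```

{"fn": "drive_tool", "kwargs": {
  "steps": "0 0 -1.5 0 0 0;0 0 -2 0 0 0;0 0 -2 0 0 0;0 0 -1.5 0 0 0;0 0 -1 0 0 0;0 0 -0.5 0 0 0;0 0 0 0 0 0;0 0 0 0 0 0"
}}

```text
time: 22.1
ee_pos: [0.4887, -0.3214, 0.1062]
tool_rot: [-3.141, 0.001, 2.983]
wrist_force: [0.1, -0.3, -3.6]
opening: 0.0133
grasp_force: 108.8
```

Run:
```python
from plant import r
import cv2,numpy as np
from h import *
o=r.get_obs();print(o["ee_pos"],o["tool_rot"],o["wrist_force"])
p=r.camera_params("wrist");im,d=r.camera("wrist");P=pts(d,p["camera_matrix"],p["T"])
hsv=cv2.cvtColor(im,cv2.COLOR_RGB2HSV);z=P[...,2]
c=o["ee_pos"][:2];a=-.16;y=np.array([-np.sin(a),np.cos(a)]);x=np.array([np.cos(a),np.sin(a)])
t=P[...,:2]-c;yt=t@y;xt=t@x
b=(hsv[...,0]>95)&(hsv[...,0]<130)&(hsv[...,1]>90)&(abs(xt)<.07)
for s in(1,-1):
    k=b&(yt*s>.064)&(yt*s<.08)&(z>.02)&(z<.1);print(s,k.sum(),np.median(z[k]))
```

```text
[ 0.48873371 -0.32141137  0.10620893] [-3.14079721e+00  1.31658350e-03  2.98297762e+00] [ 0.07844633 -0.3399426  -3.60033788]
1 5642 0.04833020289941607
-1 7428 0.054663759902638526
```

{"fn": "drive_tool", "kwargs": {
  "steps": "0 0 -0.3 0.022 -0.004 0;0 0 -0.4 0.022 -0.004 0;0 0 -0.3 0 0 0;0 0 -0.2 0 0 0;0 0 -0.1 0 0 0;0 0 0 0 0 0;0 0 0 0 0 0;0 0 0 0 0 0"
}}

```text
time: 22.95
ee_pos: [0.4883, -0.3211, 0.0925]
tool_rot: [3.097, 0.001, 2.983]
wrist_force: [0.2, -0.2, -3.7]
opening: 0.0129
grasp_force: 109.1
```

{"fn": "drive_tool", "kwargs": {
  "steps": "0 0 -0.05 0 0 0;0 0 -0.05 0 0 0;0 0 0 0 0 0;0 0 0 0 0 0;0 0 0 0 0 0;0 0 0 0 0 0;0 0 0 0 0 0;0 0 0 0 0 0"
}}

```text
time: 23.75
ee_pos: [0.4884, -0.3212, 0.0917]
tool_rot: [3.097, 0.001, 2.983]
wrist_force: [-0.6, 0.7, -0.3]
opening: 0.0128
grasp_force: 109.2
```

Down. Release, then retreat along the tool axis.

{"fn": "drive_tool", "kwargs": {
  "steps": "0 0 -0.05 0 0 0;0 0 0 0 0 0;0 0 0 0 0 0;0 0 0 0 0 0;0 0 0 0 0 0;0 0 0 0 0 0;0 0 0 0 0 0;0 0 0 0 0 0",
  "claw": -1
}}

```text
time: 24.55
ee_pos: [0.4882, -0.3212, 0.0908]
tool_rot: [3.097, 0.001, 2.983]
wrist_force: [-0.3, -0.0, -0.1]
opening: 0.0852
grasp_force: 0.0
```

{"fn": "drive_tool", "kwargs": {
  "steps": "0 0 1 0 0 0;0 0 2 0 0 0;0 0 3 0 0 0;0 0 4 0 0 0;0 0 4 0 0 0;0 0 0 0 0 0;0 0 0 0 0 0;0 0 0 0 0 0"
}}

```text
time: 25.35
ee_pos: [0.4879, -0.3209, 0.23]
tool_rot: [3.096, -0.0, 2.983]
wrist_force: [-0.8, 0.2, -0.7]
opening: 0.0856
grasp_force: 0.0
```

Run:
```python
from plant import r
import cv2,numpy as np
from h import *
o=r.get_obs();print(o["ee_pos"],o["wrist_force"],o["opening"])
iw,_=r.camera("wrist");it,_=r.camera("top")
cv2.imwrite("pics/f.png",np.hstack([cv2.resize(iw,(380,400)),cv2.resize(it[130:330,180:390],(420,400))])[:,:,::-1])
p=r.camera_params("wrist");im,d=r.camera("wrist");P=pts(d,p["camera_matrix"],p["T"]);z=P[...,2]
hsv=cv2.cvtColor(im,cv2.COLOR_RGB2HSV);c=np.array([.4884,-.3212]);a=-.16
yt=(P[...,:2]-c)@[-np.sin(a),np.cos(a)];xt=(P[...,:2]-c)@[np.cos(a),np.sin(a)]
b=(hsv[...,0]>95)&(hsv[...,0]<130)&(hsv[...,1]>90)&(abs(xt)<.06)
for s in(1,-1):
    k=b&(yt*s>.064)&(yt*s<.08)&(z>.02)&(z<.1);print(s,k.sum(),np.median(z[k]))
```

```text
[ 0.48787507 -0.32088617  0.22997234] [-0.79321131  0.17590005 -0.65475726] 0.08560909497473962
1 2419 0.036821978983152426
-1 2641 0.03704020815746828
```

View pics/f.png

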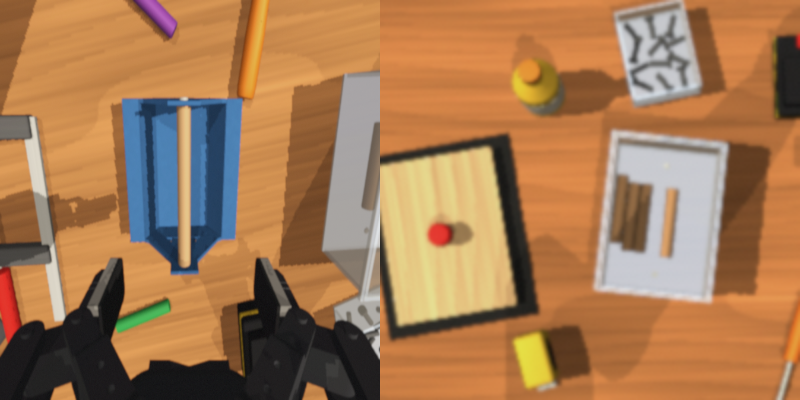

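The tote stands level and empty with both lips at 37 mm. Four dowels are in the tub at x≈620-670 in the crop, and the lid is on the mat.

```bash
python3 -c "
from plant import r
print(r.sign_off())"
```

```text
the job is handed in; nothing more can be done
None
```

I handed the job in at about 25 s; the final pictures show all four dowels in the tub, the lid flat on the mat, the empty tote standing level on the bench, and no bystander visibly moved. The hand-in returned no verdict.

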